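# Shim a rocking comparator stand

## Task

The comparator stand rocks because its front-left foot is too short to reach the bench. Push the wedge along the bench, thin end first, under that foot until it just takes up the gap and the stand cannot rock any more, without jacking the stand off level or shoving it along; then press down with the fingertips on the corner above that foot to check that it stays firm, and leave the wedge in place. Pick nothing up, and leave the other things on the bench where they are.

Things in the scene. Friction and masses are not known exactly. Their poses are not given: they have to be found in the camera images.
- stand: dial comparator stand, 4 kg, loose: grey base 160 (x) x 204 (y) mm, its top 44 mm above the bench; a 204 mm column with a dial stands at its back right. Four domed feet at x = +-60, y = +-80 mm. Origin: middle of the base, at bench level; x to the back, y to the left, z upright on the three long feet. Unshimmed, about 4 N on the short-footed corner tips it 0.06 rad
- short_foot (a point): lowest point of the short domed foot (11 mm radius) at the front left corner of the stand (x = -60, y = +80 mm in the stand's frame); it hangs 6 mm above the bench when the stand sits on its other three feet
- corner_cap (a point): centre of the top of the flat round steel cap (24 mm across, 3 mm high) on the base's corner straight above the short foot, 47 mm above the bench; the place to press
- wedge: loose aluminium wedge, 150 g, 84 x 56 mm, 14 mm high at the thick end, sloping to 2 mm; left of the stand, thin end roughly towards the short foot (stand's -y). Origin: middle of its underside; x from thick end (-42 mm) to thin end (+42 mm). The foot meets the ramp at about x = +15 mm; there the push stiffens sharply (about 1 N before, 8 N and more after)
- drill_chuck: bystander: drill chuck 43 mm across and 50 mm high, standing; origin at its underside
- hose_fitting: bystander: brass hose fitting 23 x 50 x 31 mm, lying left of the stand, behind the wedge; origin at its underside
- lamp: bystander: flat work lamp 58 x 118 x 35 mm, lying at the left; origin at its underside
- steel_bar: bystander: small steel bar 140 x 20 x 17 mm, lying in front at the edge of the bench; origin at its underside
- cartridge: bystander: black cartridge 56 mm across and 234 mm high, standing at the left back; origin at its underside

How it is judged (in metres and radians):
On the way, in this order (a step that is already met when the one before it is completed fails the run):
1. the wedge is under the short foot and fills its gap, with the stand still level (x of short_foot in the frame of wedge between -0.02 and 0.02 m and y of short_foot in the frame of wedge between -0.024 and 0.024 m and angle between stand's own z axis and vertical below 0.014 rad), for 0.1 s.
2. the fingers press the corner above the foot, the wedge carries the push and the stand does not rock (contact force between the fingers and stand above 4 N and contact force between wedge and stand above 3 N and angle between stand's own z axis and vertical below 0.014 rad), for 0.2 s.
At the end, for the whole second after the job is handed in: The wedge lies flat under the short foot, the foot within 24 mm of its centre line and at most 20 mm to the thin side of its middle, so under 1 mm of play is left; the stand is within 0.014 rad of level and 30 mm of where it stood; all is at rest (all of step 1 and angle between wedge's own z axis and vertical below 0.05 rad and distance of stand from where it was at the start of the episode below 0.03 m and linear speed of each of stand, wedge below 0.01 m/s); the robot touches nothing.
It fails at once if the wedge is lifted or tipped up (height (world z) of wedge above 0.012 m or angle between wedge's own z axis and vertical above 0.25 rad).
It fails at once if the stand is lifted or tipped over (height (world z) of stand above 0.015 m or angle between stand's own z axis and vertical above 0.12 rad).
It fails at once if another thing on the bench is moved more than 25 mm (distance of any of drill_chuck, hose_fitting, lamp, steel_bar, cartridge from where it was at the start of the episode above 0.025 m).
It also fails if it takes over 45 s, if anything falls off the work surface, if the arm or the gripper's body presses on something with over 40 N, if the wrist force passes 120 N, or if a joint passes its speed limit or range.

## Robot

A 6-joint arm with a two-finger parallel gripper is mounted at the origin on a cart in front of the work surface, level with it; the furniture and walls round the work are solid. World frame = base frame: x ahead of the robot, y to its left, z up, the work surface at z = 0. Lengths are in mm, angles in rad, forces in N, time in s.
With the tool pointing down it reaches from about 350 to 725 mm from the base axis. Payload 6 kg.
Tool frame: the origin (TCP) lies midway between the tips of the shut fingers; the grasp point (between the pads) lies 19 mm behind it; x points along the fingers, y is the direction in which the jaws open and shut, and the axes are right-handed (so a half turn about x gives the same grasp; the last joint's range is limited). The gripper opens to 85 mm and grips with 20 to 120 N. Pads are 22 mm wide; open, the fingers measure 114 mm over their backs; the gripper's body (76 mm by 85 mm) begins 54 mm behind the grasp point. The pads swing forward as they close: fully open they stand 13 mm farther back than shut.
Start: joints at [1.509, 0.04, 0.085, 0, -1.615, -0.334], TCP at [231.3, 553.601, 231.261] pointing down, gripper open.
Joint ranges: [-2.56, 2.56], [-1.29, 2.01], [-1.08, 1.49], [-3.29, 1.98], [-2.81, -0.18], [-2.99, 2.99]. Speed limits (rad/s): [2.57, 2.57, 3.01, 3.14, 3.14, 3.14].

## Interface

Orientations are given as a unit quaternion [x, y, z, w].
In Python, from station import * gives the robot as it stands. The module is installed in compiled form; this text tells all that it offers.
- The arm moves only by the shell command python3 -m crank 'ROWS' [FORCE]. ROWS is text: rows parted by semicolons, each of 7 numbers parted by spaces: the shift along the world's x, y, z in m, then the turn, a rotation vector about the world's x, y, z in degrees, then the finger opening in m, from 0 to 0.0854. A call has 1 to 12 rows; each row shifts and turns the commanded pose from where the row before left it; what a row does not reach is not made up. A row lasts 1/8 s, in which the tool goes at most 62.5 mm and 10.7 degrees, less where a joint would pass 70% of its speed; a pose out of reach is approached as far as the arm can. A call with a gripper value outside its range is refused whole. The fingers move at their own pace and stop on an object; FORCE is the grip in N (left out, the last holds). Time passes only in rows, so rows that do not move let the fingers close. It gives the time, the measured TCP pose, the force and the opening at its end, in the units of the state.
- state(): the state, without advancing time (a new reading comes with each control period).
- get_image(name): name is "scene" or "top"; returns the picture (400x640x3 uint8, red, green, blue); there is no depth.
- camera_params(name): a dict with "fov_y" (degrees; the focal length in pixels is half the picture's height over the tangent of half this angle, whatever the lens; pixels are square), "cx", "cy" (the principal point, pixels), "origin" and "rotation" of the camera in the world. Camera axes: x right, y down, z forward; pixel columns grow to the right and rows downward; lengths in mm; the calibration is good to about 2 mm. A picture is of the moment at which its call begins. camera_params takes no time and is no camera call.
- close_job(): hands the job in, once; it reports no verdict.
Trained networks look in the newest picture that a camera, given by its name, has taken for a name from the list of things; names that differ only in an ending like _2 or _b are one class to them, and where a whole thing is asked for, a point or a joint stands for the part that bears it (a point fixed in the world has none). Each returns a list of dicts, best first, with "score" (0 to 1); they miss things now and then, are a little off and sometimes report something else, mostly with a low value. They report only what shows in the picture. A call takes as long as a camera call.
- regions_of(camera, thing): "region" (400x640 bool, what is visible of it).
- mark_of(camera, thing): "location" ([x, y, z] in mm, in the coordinates of the camera as it stood for that picture, good to about 4 mm: a listed point, or the origin of a listed thing).
The state is a dict: "t": time; "joints": joint angles; "qd": joint speeds; "joint_efforts": joint torques, N m; "ee_pos": TCP position; "ee_rot": TCP orientation; "wrist_force": force on the tool from outside, world axes, zero at the start; "ft_torque": the same for the moment, N m; "gripper_width": opening from 0.0 (shut) to 1.0 (fully open).
Only numpy, scipy, OpenCV 4.12 (cv2) and the standard library are available. Lean on these libraries where they do the work, as an engineer would, in place of code of your own. Each camera call takes 0.05 s, during which the arm holds its last target.

## Working session

There is one attempt and no reset: what is moved stays moved. The work goes in short steps, Python scripts to look and compute and a shell command to move; the robot and the scene stay as the last step left them, time stands still between calls to the robot, and variables do not carry over. Pictures are saved under pics/ and viewed, and the job is handed in when it is done.

```bash
mkdir -p pics; cat > h.py <<'E'
from station import *
import numpy as np, cv2
def cam(n):
    p=camera_params(n); f=200/np.tan(np.radians(p['fov_y'])/2); return p,f,np.array(p['origin']),np.array(p['rotation'])
def toworld(n,l):
    p,f,o,R=cam(n); return R@np.array(l)+o
def pix2plane(n,uv,z):
    p,f,o,R=cam(n); d=R@np.array([(uv[0]-p['cx'])/f,(uv[1]-p['cy'])/f,1]); return o+d*(z-o[2])/d[2]
def proj(n,P):
    p,f,o,R=cam(n); c=R.T@(np.array(P)-o); return np.array([p['cx']+f*c[0]/c[2],p['cy']+f*c[1]/c[2]])
def save(n,name):
    im=get_image(n); cv2.imwrite('pics/'+name,im[:,:,::-1]); return im
E
python3 - <<'E'
from h import *
for n in('scene','top'):
    save(n,n+'0.png'); print(n,camera_params(n))
    for t in('stand','short_foot','corner_cap','wedge','drill_chuck','hose_fitting','lamp','steel_bar','cartridge'):
        for d in mark_of(n,t)[:2]: print(t,round(d['score'],2),toworld(n,d['location']).round(1))
s=state();print(s)
E
```

```text
scene {'fov_y': 50.719939769456175, 'cx': 321.33238144962206, 'cy': 202.26150458395122, 'origin': array([  32.81558256, -244.11160556,  750.20699264]), 'rotation': array([ 0.84586247, -0.40972783,  0.1417647 , -0.31071298])}Traceback (most recent call last):
  File "<stdin>", line 5, in <module>
  File "h.py", line 6, in toworld
    p,f,o,R=cam(n); return R@np.array(l)+o
                           ~^~~~~~~~~~~~
ValueError: matmul: Input operand 1 has a mismatch in its core dimension 0, with gufunc signature (n?,k),(k,m?)->(n?,m?) (size 3 is different from 4)
```

```bash
sed -i "s/np.array(p\['rotation'\])/Rotation.from_quat(p['rotation']).as_matrix()/; 2a from scipy.spatial.transform import Rotation" h.py
python3 - <<'E'
from h import *
for n in('scene','top'):
    save(n,n+'0.png')
    for t in('stand','short_foot','corner_cap','wedge','drill_chuck','hose_fitting','lamp','steel_bar','cartridge'):
        for d in mark_of(n,t)[:2]: print(n,t,round(d['score'],2),toworld(n,d['location']).round(1))
s=state();print(s)
E
```

```text
scene stand 0.75 [517.1 -93.3  -6.3]
scene short_foot 0.87 [464.5  -8.7   3.1]
scene short_foot 0.73 [592.7 382.5  -2.8]
scene corner_cap 0.86 [459.3 -11.2  47.1]
scene corner_cap 0.39 [519.4 -94.7  -5.2]
scene wedge 0.7 [464.8  76.4  -3.1]
scene drill_chuck 0.67 [585.2 285.5   2.3]
scene hose_fitting 0.56 [ 367.5 -112.8    1.1]
scene lamp 0.58 [419.8 387.   -1.4]
scene steel_bar 0.76 [ 363.8 -112.1   -0.9]
scene cartridge 0.91 [590.5 379.8  -1.1]
top stand 0.8 [515.  -97.3   6.3]
top stand 0.42 [422.6 390.   -2.8]
top short_foot 0.62 [463.9  -8.    2.3]
top corner_cap 0.61 [463.8 -10.3  43.1]
top wedge 0.94 [462.6  82.3  -0.6]
top drill_chuck 0.64 [585.1 287.4   3.1]
top drill_chuck 0.46 [556.4  77.7  -3.3]
top hose_fitting 0.58 [5.899e+02 3.839e+02 5.000e-01]
top hose_fitting 0.52 [556.3  76.3  -2.5]
top lamp 0.67 [424.7 388.   -2.5]
top steel_bar 0.89 [ 364.7 -110.1   -1.4]
top cartridge 0.72 [594.7 382.7  -3.9]
{'t': 1.1, 'joints': array([ 1.50866936e+00,  4.01730909e-02,  8.47925569e-02, -1.73341897e-06,
       -1.61550912e+00, -3.33736768e-01]), 'qd': array([ 2.82602761e-04, -4.77268059e-05,  8.32298852e-04, -1.70345070e-03,
       -1.33201381e-03,  7.76256246e-04]), 'joint_efforts': array([-4.10993061e-05, -3.67936921e+01,  3.47443020e+01,  6.93301454e+00,
       -8.47114370e-04, -1.56918344e-05]), 'ee_pos': array([231.31616889, 553.58603158, 231.27202051]), 'ee_rot': array([ 0.69330464, -0.13907964, -0.69329692, -0.13901409]), 'wrist_force': array([0.00624626, 0.35448555, 1.04374354]), 'ft_torque': array([-0.03388531,  0.03238807,  0.01044928]), 'gripper_width': 0.9973751244786861}
```

View pics/scene0.png

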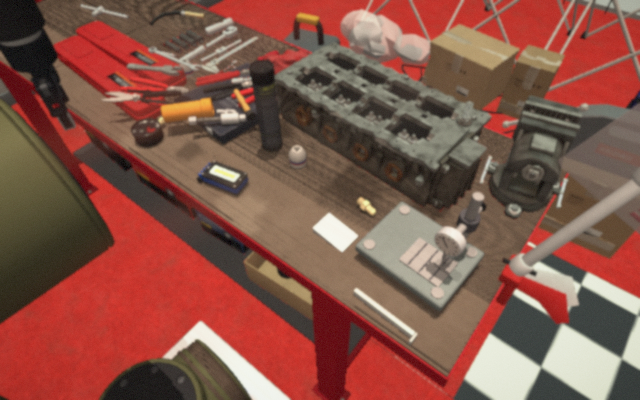

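View pics/top0.png

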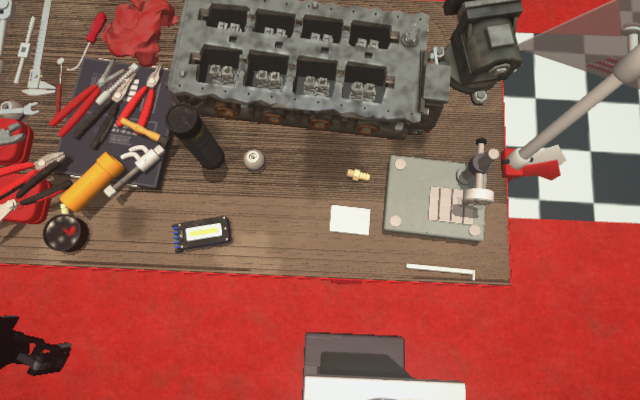

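The top view shows the white wedge at (350,220), the stand's front-left cap at (396,221), the hose fitting at (358,175) and the bar at (440,271). Next I'll measure the outlines.

```bash
python3 - <<'E'
from h import *
im=save('top','top1.png')
for t,z in(('wedge',8),('stand',44)):
    r=regions_of('top',t)[0]; m=r['region'].astype('uint8'); print(t,r['score'],m.sum())
    c=max(cv2.findContours(m,0,1)[0],key=cv2.contourArea)
    q=cv2.boxPoints(cv2.minAreaRect(c)); print(q.round(1).tolist())
    print(np.array([pix2plane('top',u,z) for u in q]).round(1).tolist())
# white threshold
g=im.min(axis=2); m=np.zeros_like(g); m[195:245,320:380]=(g[195:245,320:380]>170)
c=max(cv2.findContours(m,0,1)[0],key=cv2.contourArea)
ap=cv2.approxPolyDP(c,4,True)[:,0];print('thr',ap.tolist(),m.sum(),[pix2plane('top',u,8).round(1).tolist() for u in ap])
for P in ([462,-9,47],[460,82,0]): print(proj('top',P))
cv2.imwrite('pics/crop.png',cv2.resize(im[150:290,310:510],None,fx=4,fy=4,interpolation=2)[:,:,::-1])
E
```

```text
Traceback (most recent call last):
IndexError: list index out of range
```

```bash
python3 - <<'E'
from h import *
im=save('top','top2.png')
for t,z in(('wedge',8),('stand',44)):
  for r in regions_of('top',t)[:1]:
    m=r['region'].astype('uint8'); print(t,r['score'],m.sum())
    c=max(cv2.findContours(m,0,1)[0],key=cv2.contourArea)
    q=cv2.boxPoints(cv2.minAreaRect(c)); print(q.round(1).tolist())
    print(np.array([pix2plane('top',u,z) for u in q]).round(1).tolist())
g=im.min(axis=2); m=np.zeros_like(g); m[195:245,320:380]=(g[195:245,320:380]>170)
c=max(cv2.findContours(m,0,1)[0],key=cv2.contourArea)
ap=cv2.approxPolyDP(c,4,True)[:,0];print('thr',ap.tolist(),m.sum(),[pix2plane('top',u,8).round(1).tolist() for u in ap])
for P in ([462,-9,47],[460,82,0]): print(proj('top',P))
cv2.imwrite('pics/crop.png',cv2.resize(im[150:290,310:510],None,fx=4,fy=4,interpolation=2)[:,:,::-1])
E
```

```text
wedge 0.97 1065
[[328.5, 231.0], [331.0, 204.1999969482422], [370.70001220703125, 207.8000030517578], [368.20001220703125, 234.6999969482422]]
[[439.0, 124.0, 8.0], [496.4, 121.0, 8.0], [492.2, 36.9, 8.0], [434.9, 40.9, 8.0]]
stand 0.6 8300
[[380.8999938964844, 231.0], [392.3999938964844, 127.80000305175781], [499.79998779296875, 139.8000030517578], [488.29998779296875, 242.89999389648438]]
[[438.8, 19.5, 44.0], [658.9, -1.6, 44.0], [642.3, -227.5, 44.0], [423.8, -196.2, 44.0]]
thr [[332, 205], [330, 230], [368, 234], [369, 209]] 1017 [[494.7, 118.8, 8.0], [441.3, 121.1, 8.0], [436.3, 41.4, 8.0], [489.4, 40.3, 8.0]]
[395.36242874 219.95860836]
[348.64171472 222.5172568 ]
```

View pics/crop.png

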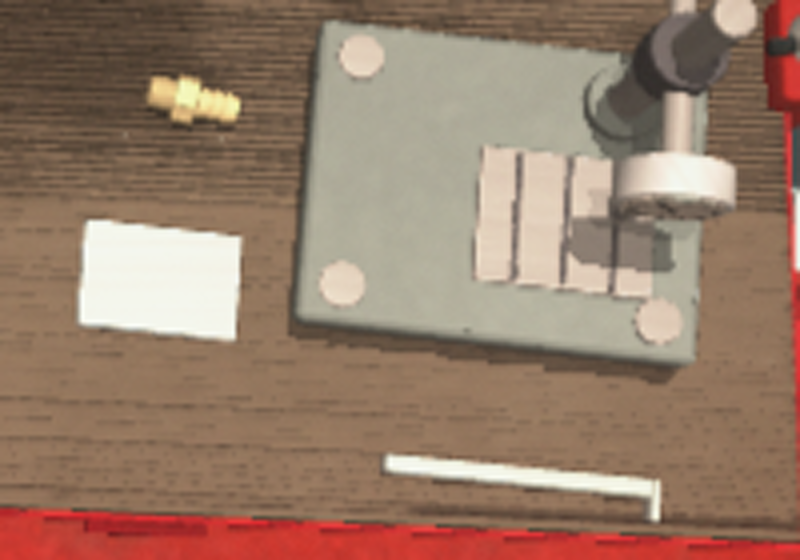

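```bash
python3 - <<'E'
from h import *
o=lambda u:(310+(u[0]-1.5)/4,150+(u[1]-1.5)/4)
caps={'FL':(342,284),'BL':(362,56),'FR':(659,321)}
C={k:pix2plane('top',o(v),47) for k,v in caps.items()}
for k in C:print(k,C[k].round(1))
for v in((322,22),(298,318),(693,360)):print('edge',pix2plane('top',o(v),44).round(1))
d=C['BL']-C['FL'];print(np.linalg.norm(d),np.degrees(np.arctan2(d[1],d[0])))
d=C['FL']-C['FR'];print(np.linalg.norm(d),np.degrees(np.arctan2(-d[0],d[1])))
print('wedge corners')
for v,z in(((87,219),14),((78,325),14),((235,341),2),((242,237),2)):print(pix2plane('top',o(v),z).round(1))
print('hose',[pix2plane('top',o(v),15).round(1).tolist() for v in((150,88),(240,105),(183,125),(185,75))])
s=state()
R=Rotation.from_quat(s['ee_rot']).as_matrix();print(R.round(3))
E
```

```text
FL [460.6  -8.5  47. ]
BL [580.3 -17.9  47. ]
FR [ 448.6 -167.9   47. ]
edge [598.7   2.5  44. ]
edge [442.8  13.   44. ]
edge [ 430.  -185.5   44. ]
120.08217944041401 -4.485223021188407
159.82641880092038 -4.313519344620353
wedge corners
[494.8 120.3  14. ]
[438.6 122.9  14. ]
[435.2  39.9   2. ]
[490.9  37.3   2. ]
hose [[567.1, 89.3, 15.0], [559.9, 41.2, 15.0], [547.6, 71.2, 15.0], [575.1, 70.9, 15.0]]
[[-0.    -0.386 -0.923]
 [-0.    -0.923  0.386]
 [-1.     0.    -0.   ]]
```

The geometry agrees with the sizes given: cap spacings are 120 and 160 mm. The foot is at about (460.6, -8.5). The wedge's thick face is centred at (466.7, 121.6), and its centreline runs through the foot. I'll move behind the thick end with the jaws across the push direction.

```bash
python3 -m crank '0.0263 -0.0448 -0.01 0 0 -7.77 0.02;0.0263 -0.0448 -0.01 0 0 -7.77 0.02;0.0263 -0.0448 -0.01 0 0 -7.77 0.02;0.0263 -0.0448 -0.01 0 0 -7.77 0.02;0.0263 -0.0448 -0.01 0 0 -7.77 0.02;0.0263 -0.0448 -0.01 0 0 -7.77 0.02;0.0263 -0.0448 -0.01 0 0 -7.77 0.02;0.0263 -0.0448 -0.01 0 0 -7.77 0.02;0.0263 -0.0448 -0.01 0 0 -7.77 0.02;0 0 0 0 0 0 0.02;0 0 0 0 0 0 0.02'
python3 -c "
from h import *
print(Rotation.from_quat(state()['ee_rot']).as_matrix().round(3))"
```

```text
t: 2.72
ee_pos: [468.0, 150.4, 141.4]
ee_rot: [-0.488, 0.511, 0.489, 0.511]
wrist_force: [-0.1, 0.4, 0.9]
gripper_width: 0.236
[[ 0.    -0.999  0.045]
 [ 0.     0.045  0.999]
 [-1.    -0.     0.   ]]
```

```bash
python3 -m crank '0 0 -0.045 0 0 0 0.02;0 0 -0.045 0 0 0 0.02;0 0 -0.035 0 0 0 0.02;0 0 -0.011 0 0 0 0.02;0 0 0 0 0 0 0.02'
python3 - <<'E'
from h import *
s=state();print(s['ee_pos'],s['wrist_force'])
im=save('top','t3.png');cv2.imwrite('pics/c3.png',cv2.resize(im[150:290,310:510],None,fx=4,fy=4,interpolation=2)[:,:,::-1])
im=save('scene','s3.png');cv2.imwrite('pics/d3.png',cv2.resize(im[140:340,290:490],None,fx=3,fy=3,interpolation=2)[:,:,::-1])
E
```

```text
t: 3.35
ee_pos: [468.0, 151.1, 5.8]
ee_rot: [-0.489, 0.511, 0.489, 0.511]
wrist_force: [0.0, -0.2, 0.0]
gripper_width: 0.236
[468.04078613 151.14063144   5.83963459] [ 0.02857952 -0.18365484  0.0330334 ]
```

View pics/c3.png

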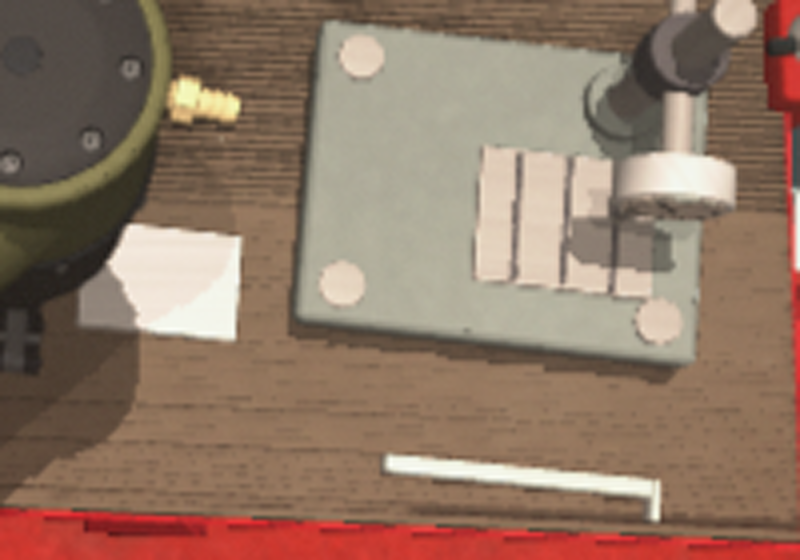

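View pics/d3.png

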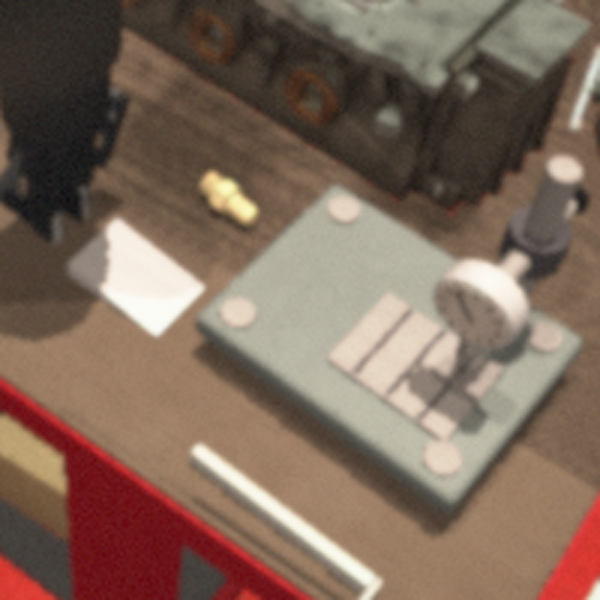

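The fingers are down behind the wedge and centred on it. Now the approach and the first part of the push.

```bash
python3 -m crank '-0.0003 -0.006 0 0 0 0 0.02;-0.0003 -0.006 0 0 0 0 0.02;-0.0002 -0.004 0 0 0 0 0.02;-0.0002 -0.004 0 0 0 0 0.02;-0.0002 -0.005 0 0 0 0 0.02;-0.0002 -0.005 0 0 0 0 0.02;-0.0002 -0.005 0 0 0 0 0.02;0 0 0 0 0 0 0.02'
python3 -m crank '-0.0002 -0.005 0 0 0 0 0.02;-0.0002 -0.005 0 0 0 0 0.02;-0.0003 -0.006 0 0 0 0 0.02;-0.0003 -0.006 0 0 0 0 0.02'
python3 - <<'E'
from h import *
s=state();print(s['ee_pos'],s['wrist_force'])
im=save('top','t4.png');cv2.imwrite('pics/c4.png',cv2.resize(im[150:290,310:510],None,fx=4,fy=4,interpolation=2)[:,:,::-1])
im=save('scene','s4.png');cv2.imwrite('pics/d4.png',cv2.resize(im[140:340,290:490],None,fx=3,fy=3,interpolation=2)[:,:,::-1])
E
```

```text
t: 4.45
ee_pos: [466.2, 114.9, 5.1]
ee_rot: [-0.488, 0.512, 0.488, 0.511]
wrist_force: [0.8, -0.3, -0.3]
gripper_width: 0.235
t: 4.95
ee_pos: [465.3, 92.9, 5.1]
ee_rot: [-0.488, 0.511, 0.489, 0.511]
wrist_force: [1.0, 1.2, 0.0]
gripper_width: 0.237
[465.26952643  92.86533469   5.1347251 ] [0.97057475 1.24223223 0.02455869]
```

View pics/c4.png

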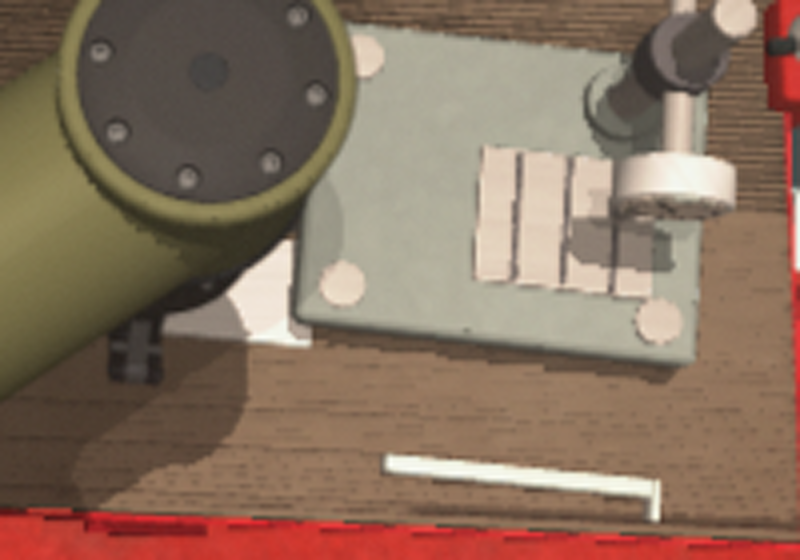

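View pics/d4.png

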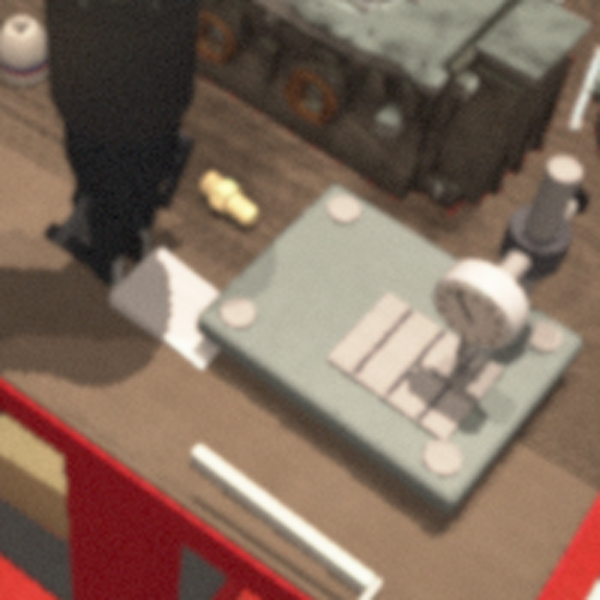

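The wedge is sliding straight under the front-left corner. I'll continue more slowly.

```bash
python3 -m crank '-0.0002 -0.005 0 0 0 0 0.02;-0.0002 -0.005 0 0 0 0 0.02;-0.0002 -0.005 0 0 0 0 0.02;-0.0002 -0.005 0 0 0 0 0.02;-0.0001 -0.003 0 0 0 0 0.02'
python3 -m crank '-0.0001 -0.002 0 0 0 0 0.02;0 -0.002 0 0 0 0 0.02'
python3 -m crank '-0.0001 -0.002 0 0 0 0 0.02'
```

```text
t: 5.68
ee_pos: [464.4, 70.0, 5.2]
ee_rot: [-0.488, 0.511, 0.488, 0.511]
wrist_force: [0.0, 0.3, -0.3]
gripper_width: 0.233
t: 5.92
ee_pos: [464.4, 66.3, 5.2]
ee_rot: [-0.488, 0.511, 0.489, 0.511]
wrist_force: [-0.3, 0.6, -0.2]
gripper_width: 0.233
t: 6.05
ee_pos: [464.3, 64.3, 5.3]
ee_rot: [-0.488, 0.511, 0.489, 0.511]
wrist_force: [1.1, 0.6, -0.4]
gripper_width: 0.231
```

```bash
python3 -m crank '0 -0.0015 0 0 0 0 0.02'
python3 -m crank '-0.0001 -0.001 0 0 0 0 0.02'
python3 -m crank '0 -0.001 0 0 0 0 0.02'
```

```text
t: 6.18
ee_pos: [464.3, 63.0, 5.2]
ee_rot: [-0.488, 0.511, 0.489, 0.511]
wrist_force: [0.2, 2.6, -0.6]
gripper_width: 0.233
t: 6.3
ee_pos: [464.3, 62.3, 5.3]
ee_rot: [-0.488, 0.511, 0.489, 0.512]
wrist_force: [0.3, 4.6, -0.2]
gripper_width: 0.236
t: 6.42
ee_pos: [464.4, 61.5, 5.3]
ee_rot: [-0.488, 0.511, 0.489, 0.512]
wrist_force: [-0.1, 5.7, -0.5]
gripper_width: 0.234
```

```bash
python3 -m crank '0 -0.001 0 0 0 0 0.02;0 0 0 0 0 0 0.02'
python3 -m crank '0 -0.001 0 0 0 0 0.02;0 0 0 0 0 0 0.02'
python3 - <<'E'
from h import *
s=state();print(s['ee_pos'],s['wrist_force'])
im=save('top','t5.png');cv2.imwrite('pics/c5.png',cv2.resize(im[150:290,310:510],None,fx=4,fy=4,interpolation=2)[:,:,::-1])
im=save('scene','s5.png');cv2.imwrite('pics/d5.png',cv2.resize(im[140:340,290:490],None,fx=3,fy=3,interpolation=2)[:,:,::-1])
E
```

```text
t: 6.68
ee_pos: [464.4, 60.6, 5.3]
ee_rot: [-0.488, 0.511, 0.489, 0.512]
wrist_force: [-0.2, 5.1, -1.8]
gripper_width: 0.235
t: 6.92
ee_pos: [464.4, 59.9, 5.3]
ee_rot: [-0.488, 0.511, 0.489, 0.512]
wrist_force: [0.2, 6.3, -0.7]
gripper_width: 0.234
[464.42260124  59.94706108   5.30790867] [ 0.20643035  6.26382214 -0.72652929]
```

View pics/c5.png

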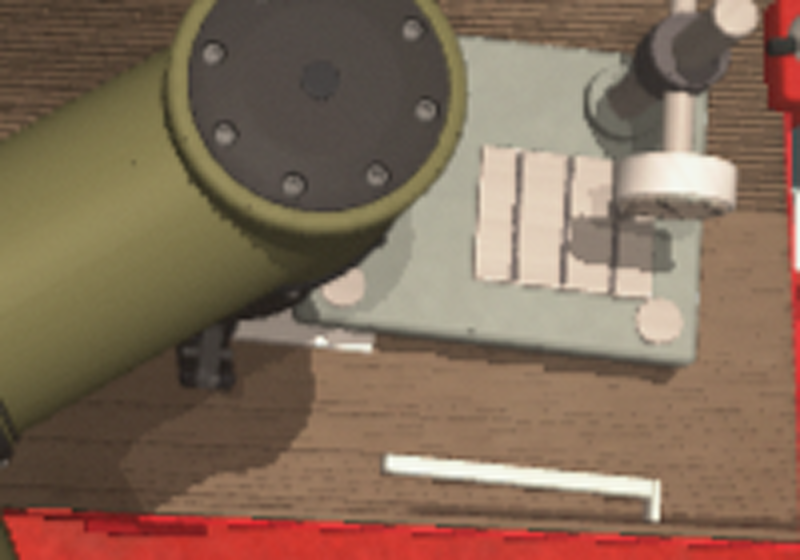

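View pics/d5.png

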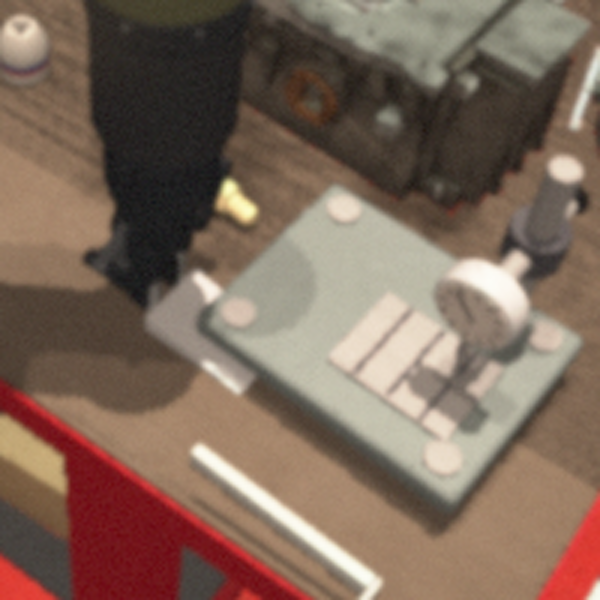

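```bash
python3 - <<'E'
from h import *
from math import *
for n,rs in(('t',{'FR':(465,222,20,18),'plates':(429,187,44,38),'FRedge':(440,226,50,18)}),('s',{'FLcap':(358,233,26,22),'BLcap':(393,200,22,18),'FRcap':(424,282,30,22),'plates':(398,236,40,50),'bar':(350,285,70,55)})):
    a=cv2.imread('pics/top2.png' if n=='t' else 'pics/s3.png',0).astype('float32');b=cv2.imread(f'pics/{n}5.png',0).astype('float32')
    for k,(x,y,w,h) in rs.items():
        W=cv2.createHanningWindow((w,h),5)
        print(n,k,cv2.phaseCorrelate(a[y:y+h,x:x+w],b[y:y+h,x:x+w],W))
E
```

```text
t FR ((0.030048993783150735, 0.1238093235796125), 1.0217231694195006)
t plates ((0.40510805211872736, -0.03521523356658918), 1.0173207219441731)
t FRedge ((-0.024934969294037046, -0.10417601093060114), 1.0254045600361295)
s FLcap ((0.892111285841926, -0.32183758230548243), 0.8454690663902847)
s BLcap ((-0.08903434689336365, -0.17638623168491385), 0.8317146102587382)
s FRcap ((0.02900007162300966, 0.06255331591719582), 0.9176943209436205)
s plates ((0.00992242150025291, 0.014672986364171692), 1.045050975084305)
s bar ((0.05822626444151524, 0.02973926721557163), 0.9888133861400463)
```

The stand has moved by well under a pixel and the wedge is in contact with the foot. I'll push slightly further to seat it.

```bash
python3 -m crank '0 -0.001 0 0 0 0 0.02;0 0 0 0 0 0 0.02'
python3 -m crank '0 -0.001 0 0 0 0 0.02;0 0 0 0 0 0 0.02'
python3 -m crank '0 -0.001 0 0 0 0 0.02;0 0 0 0 0 0 0.02;0 0 0 0 0 0 0.02'
```

```text
t: 7.28
ee_pos: [464.5, 59.3, 5.3]
ee_rot: [-0.488, 0.51, 0.489, 0.512]
wrist_force: [-0.2, 8.5, -1.0]
gripper_width: 0.24
t: 7.52
ee_pos: [464.6, 58.6, 5.3]
ee_rot: [-0.488, 0.51, 0.489, 0.512]
wrist_force: [0.5, 9.2, -2.0]
gripper_width: 0.231
t: 7.9
ee_pos: [464.6, 58.0, 5.3]
ee_rot: [-0.488, 0.51, 0.489, 0.512]
wrist_force: [0.1, 10.8, -1.6]
gripper_width: 0.236
```

The push has stiffened to about 11 N, so the wedge is seated. I'll back off along the bench, rise and look.

```bash
python3 -m crank '0.0002 0.005 0 0 0 0 0.02;0.0004 0.01 0 0 0 0 0.02;0.001 0.02 0 0 0 0 0.02;0 0.01 0.04 0 0 0 0.02;0 0 0.06 0 0 0 0;0 0.05 0.03 0 0 0 0;0 0.05 0 0 0 0 0;0 0.05 0 0 0 0 0;0 0 0 0 0 0 0'
python3 - <<'E'
from h import *
im=save('top','t6.png');cv2.imwrite('pics/c6.png',cv2.resize(im[150:290,310:510],None,fx=4,fy=4,interpolation=2)[:,:,::-1])
for t in('wedge','corner_cap','short_foot'):
    for d in mark_of('top',t)[:2]: print(t,round(d['score'],2),toworld('top',d['location']).round(1))
im=save('scene','s6.png');cv2.imwrite('pics/d6.png',cv2.resize(im[140:340,290:490],None,fx=3,fy=3,interpolation=2)[:,:,::-1])
for t in('wedge','corner_cap','short_foot'):
    for d in mark_of('scene',t)[:2]: print(t,round(d['score'],2),toworld('scene',d['location']).round(1))
E
```

```text
t: 9.02
ee_pos: [465.0, 254.1, 134.5]
ee_rot: [-0.489, 0.511, 0.489, 0.51]
wrist_force: [0.2, -0.1, -0.1]
gripper_width: -0.003
wedge 0.82 [4.638e+02 6.900e+00 3.000e-01]
corner_cap 0.82 [462.   -9.3  47.1]
short_foot 0.66 [463.4  -7.7   5.4]
wedge 0.69 [463.5   3.6  -1.4]
corner_cap 0.97 [463.9  -9.7  48. ]
corner_cap 0.51 [421.6 386.7  -0.7]
short_foot 0.7 [462.4  -7.9   2.4]
```

View pics/c6.png

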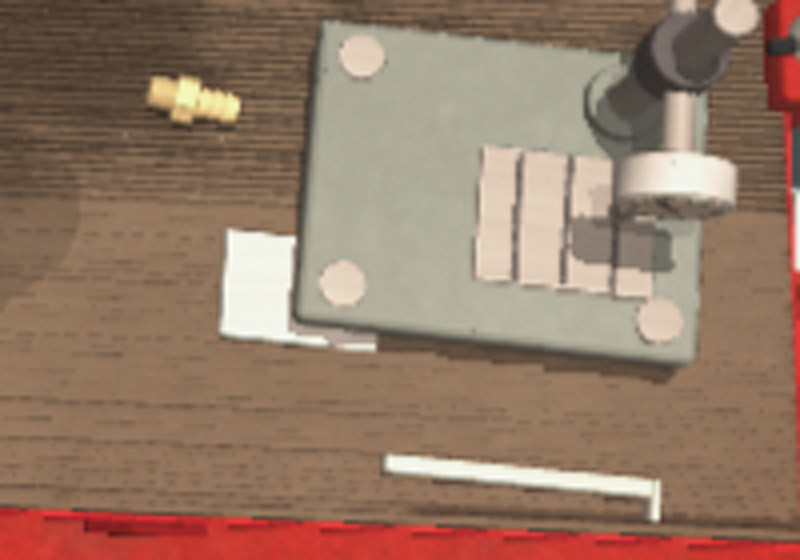

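View pics/d6.png

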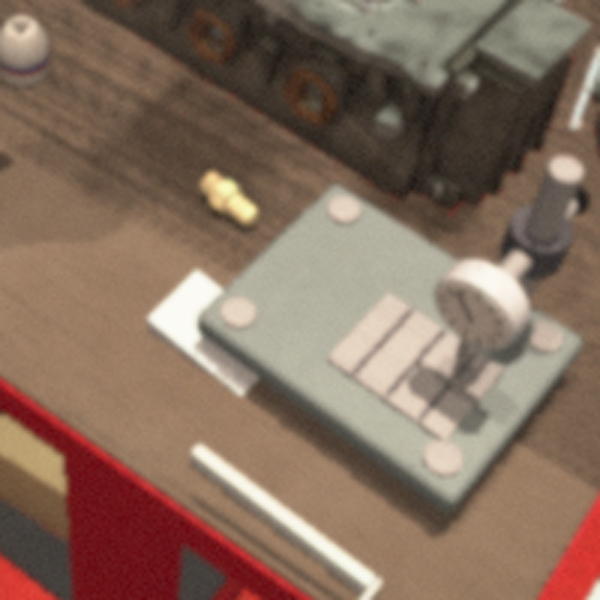

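The wedge sits square under the corner, with its thick end at crop column ~225. The stand and bystanders haven't moved. Next, the press on the cap at about (462, -9, 47).

```bash
python3 -m crank '-0.001 -0.0526 0 0 0 0 0;-0.001 -0.0526 0 0 0 0 0;-0.001 -0.0526 0 0 0 0 0;0 -0.0526 0 0 0 0 0;0 -0.0526 0 0 0 0 0;0 0 -0.04 0 0 0 0;0 0 -0.03 0 0 0 0;0 0 -0.01 0 0 0 0;0 0 0 0 0 0 0'
python3 -m crank '0 0 -0.003 0 0 0 0;0 0 -0.002 0 0 0 0;0 0 0 0 0 0 0'
```

```text
t: 10.55
ee_pos: [462.9, -12.3, 55.6]
ee_rot: [-0.489, 0.511, 0.488, 0.511]
wrist_force: [0.4, -0.8, 1.8]
gripper_width: -0.004
t: 10.92
ee_pos: [463.0, -12.0, 50.6]
ee_rot: [-0.489, 0.511, 0.488, 0.511]
wrist_force: [0.4, -0.3, 0.6]
gripper_width: 0.002
```

```bash
python3 -m crank '-0.0015 0.003 -0.0015 0 0 0 0;0 0 -0.001 0 0 0 0;0 0 0 0 0 0 0'
python3 -m crank '0 0 -0.001 0 0 0 0;0 0 0 0 0 0 0'
python3 -m crank '0 0 -0.001 0 0 0 0;0 0 0 0 0 0 0'
```

```text
t: 11.3
ee_pos: [461.2, -9.1, 47.7]
ee_rot: [-0.488, 0.511, 0.489, 0.511]
wrist_force: [0.9, 0.3, -0.5]
gripper_width: 0.003
t: 11.55
ee_pos: [461.3, -9.1, 46.7]
ee_rot: [-0.488, 0.511, 0.489, 0.511]
wrist_force: [1.1, -0.1, 0.9]
gripper_width: 0.001
t: 11.8
ee_pos: [461.4, -9.1, 46.6]
ee_rot: [-0.489, 0.511, 0.488, 0.511]
wrist_force: [-4.5, 1.0, 6.8]
gripper_width: 0.002
```

```bash
python3 -m crank '0 0 -0.001 0 0 0 0;0 0 0 0 0 0 0'
python3 -m crank '0 0 -0.001 0 0 0 0;0 0 0 0 0 0 0;0 0 0 0 0 0 0'
```

```text
t: 12.05
ee_pos: [461.4, -9.1, 46.5]
ee_rot: [-0.489, 0.511, 0.488, 0.511]
wrist_force: [-6.1, 2.1, 10.5]
gripper_width: 0.002
t: 12.42
ee_pos: [461.5, -9.1, 46.4]
ee_rot: [-0.489, 0.511, 0.488, 0.511]
wrist_force: [-10.1, 2.8, 16.1]
gripper_width: 0.001
```

It's firm: only about 0.2 mm of sink from 7 to 16 N. I'll hold briefly, lift straight up and look again.

```bash
python3 -m crank '0 0 0 0 0 0 0;0 0 0 0 0 0 0;0 0 0 0 0 0 0'
python3 -m crank '0 0 0.003 0 0 0 0;0 0 0.005 0 0 0 0;0 0 0.04 0 0 0 0;0 0 0.06 0 0 0 0;0 0.05 0 0 0 0 0;0 0.055 0 0 0 0 0;0 0.055 0 0 0 0 0;0 0.055 0 0 0 0 0;0 0.05 0 0 0 0 0;0 0 0 0 0 0 0;0 0 0 0 0 0 0'
python3 - <<'E'
from h import *
im=save('top','t7.png');cv2.imwrite('pics/c7.png',cv2.resize(im[150:290,310:510],None,fx=4,fy=4,interpolation=2)[:,:,::-1])
for n in('top','scene'):
  if n=='scene': save('scene','s7.png')
  for t in('wedge','corner_cap','short_foot','stand'):
    for d in mark_of(n,t)[:1]: print(t,round(d['score'],2),toworld(n,d['location']).round(1))
a=cv2.imread('pics/t6.png',0).astype('float32');b=cv2.imread('pics/t7.png',0).astype('float32');z=cv2.imread('pics/top2.png',0).astype('float32')
for k,(x,y,w,h) in {'wedge':(360,200,30,45),'FL':(384,208,24,26),'BL':(388,152,26,24),'FR':(465,222,20,18)}.items():
    W=cv2.createHanningWindow((w,h),5);s=np.s_[y:y+h,x:x+w]
    print(k,np.round(cv2.phaseCorrelate(a[s],b[s],W)[0],2),np.round(cv2.phaseCorrelate(z[s],b[s],W)[0],2))
g=im.min(axis=2)
print(g[205:240:6,355:392])
E
```

```text
t: 12.8
ee_pos: [461.5, -9.1, 46.4]
ee_rot: [-0.489, 0.511, 0.488, 0.511]
wrist_force: [-10.2, 2.2, 16.7]
gripper_width: 0.002
t: 14.18
ee_pos: [461.2, 255.7, 151.4]
ee_rot: [-0.489, 0.512, 0.488, 0.511]
wrist_force: [0.1, -0.7, -0.0]
gripper_width: 0.003
wedge 0.8 [459.6   7.7  -5.4]
corner_cap 0.75 [460.9  -9.8  43. ]
short_foot 0.74 [517.1 -95.8   3.3]
stand 0.64 [517.  -98.4   2.8]
wedge 0.83 [463.1   3.8  -2.8]
corner_cap 0.56 [463.6 -10.5  48.4]
short_foot 0.94 [467.4  -8.9   4.4]
stand 0.91 [518.9 -92.6  -1.7]
wedge [-0.04  0.49] [13.08 -0.04]
FL [0.01 0.47] [-0.09  0.58]
BL [0.49 0.04] [ 0.56 -0.12]
FR [-0.06  0.01] [0.71 1.35]
[[ 90  92  93  91  92  95  93  92  91  93  93  94  92  93  93  95  94  94
   94  95  89  90  91  91  96  97  94  96  90  63  75 117 142 157 157 155
  157]
 [ 93  95  95  93  95  93  93  92  95  95  92 147 240 235 235 235 234 235
  235 234 234 234 234 234 234 233 233 227 173  98  94 135 147 157 156 157
  157]
 [ 92  91  91  89  92  90  90  87  89  91 113 191 233 234 234 233 234 234
  233 233 233 234 234 234 233 234 234 224 135  77 120 143 155 156 153 148
  180]
 [ 88  90  90  92  92  92  89  89  87  83 140 236 230 230 230 230 231 231
  231 230 231 231 232 232 232 231 222 139  86  96 135 150 157 157 149 145
  201]
 [ 92  92  90  92  93  92  93  89  92 102 169 234 234 234 234 235 235 235
  235 235 234 235 235 235 235 235 226 142  87  74 100 115 118 122 129 131
  132]
 [ 92  90  90  92  94  93  85  86  86  85  87  85  86  77  80  82  89  83
   82  86  95 116 121 139 148 163 162 163 165 173 193 203 222 230 234 233
  217]]
```

View pics/c7.png

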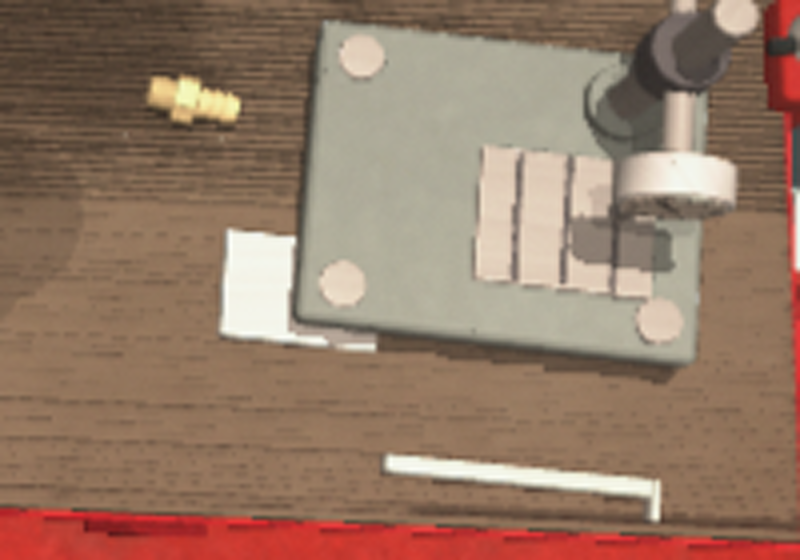

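```bash
python3 - <<'E'
from h import *
a=pix2plane('top',(366.2,208),14);b=pix2plane('top',(364.6,232),14);print(a,b)
m=(a+b)/2;h=np.array([b[1]-a[1],-(b[0]-a[0])]);h=h/np.linalg.norm(h);h=h if h[1]<0 else -h
c=m[:2]+42*h;f=np.array([460.6,-8.5])-c;print('centre',c,h,'foot x',f@h,'y',f@[-h[1],h[0]])
E
```

```text
[490.20543092  46.91963432  14.        ] [439.3648486   49.19037131  14.        ]
centre [462.91112563   6.09683233] [-0.04461938 -0.99900406] foot x 14.685415749281788 y -1.657522217266462
```

The foot sits at about wedge x = +13 to +15 mm and y = -2 mm, well within bounds. The stand is level and the robot is clear, so I'm handing the job in.

```bash
python3 -c "
from station import *
print(close_job()); print(state()['wrist_force'])"
```

```text
the job is handed in; nothing more can be done
None
the job is handed in; nothing more can be done
```

The wedge is in place under the short foot, the corner held firm when pressed, and the job is handed in. It took about 14 s on the robot's clock, and no verdict was reported.

- **Push:** I pushed the wedge along the bench, thin end first. The force rose from about 1 N to about 11 N as it took up the gap, and I stopped there and backed off.
- **Press check:** I pressed the corner cap with the shut fingers to about 16 N. The corner sank only about 0.2 mm between 7 and 16 N, so it did not rock.
- **Final position:** In the top camera the short foot sits at about x = +15 mm, y = -2 mm in the wedge's frame. The marks from the two cameras put x between about +12 and +17 mm, and the limit is 20 mm. The pictures showed no visible tilt and at most about a 2 mm shift of the stand. The other things in the close-up had not moved, and the arm ended well clear.

**Disagreements and limits:**
- After the press, the top camera's short-foot mark was wrong: it gave the middle of the stand. I ignored it.
- The press also showed about 10 N of sideways force along x, with no visible effect on the stand.
- I judged level from the pictures and the push force, not from a direct tilt measurement.

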